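Switch off the coffee grinder and pull off its snap-fit hopper

ROBOT

A 7-joint arm with a two-finger parallel gripper is mounted at the origin on the work surface. World frame = base frame: x ahead of the robot, y to its left, z up, the work surface at z = 0. Lengths are in m, angles in rad, forces in N, time in s.
With the tool pointing down it reaches from about 0.4 to 0.875 m from the base axis. Payload 6.5 kg.
Tool frame: the origin (TCP) lies at the very end of the fingers, on their centre line; the grasp point (between the pads) lies 19 mm behind it (r.grip_point_offset is the distance from the TCP to the grasp point, in m); z points along the fingers, y is the line along which they close (so a half turn about z gives the same grasp; the last joint's range is limited). The gripper opens to 88 mm and grips with 3 to 60 N. Pads are 18 mm wide; open, the fingers measure 123 mm over their backs; the gripper's body (75 mm by 187 mm) begins 45 mm behind the grasp point.
Start: joints at [-1.385, 0.536, -0.004, 1.538, 0.003, 1.067, -0.071], TCP at [0.162, 0.629, 0.239] pointing down, gripper open.
Joint ranges: [-2.7, 2.7], [-0.37, 2.16], [-1.27, 1.26], [0.24, 2.4], [-1.31, 4.45], [0.19, 1.91], [-2.76, 2.76]. Speed limits (rad/s): [2.39, 2.39, 3.14, 3.14, 3.14, 3.14, 3.14].

INTERFACE

Orientations are given as a unit quaternion [w, x, y, z].
In Python, from station import r gives the robot as it stands.
- The arm moves only by the tool move_arm, never from a script. Its argument "moves" is a list of rows, each a list of 7 numbers: the opening, from 0 (shut) to 1 (fully open), then the shift along the world's x, y, z normalised to -1 to 1, where 1 is 120 mm, then the turn, a rotation vector about the world's x, y, z normalised to -1 to 1, where 1 is 0.12 rad. In form: [[claw, x, y, z, ax, ay, az], ...]. A call has 1 to 20 rows; each row shifts and turns the commanded pose from where the row before left it; what a row does not reach is not made up. A row lasts 1/12 s, in which the tool goes at most 41.7 mm and 7.16 degrees, less where a joint would pass 70% of its speed; a pose out of reach is approached as far as the arm can. A call with a number of a shift or a turn outside -1 to 1 is refused whole. A call with a gripper value outside its range is refused whole. The fingers move at their own pace and stop on an object; "force" is the grip in N (left out, the last holds). Time passes only in rows, so rows that do not move let the fingers close. It gives the time, the measured TCP pose, the force, the opening and the grip force at its end, in the units of the state.
- r.state(): the state, without advancing time (a new reading comes with each control period).
- r.grab_frame(name): name is "scene" or "top"; returns a dict with "pixels" (384x512x3 uint8, red, green, blue), "z_map" (384x512 float32, m along the optical axis (not along the pixel's ray), 0 where there is no reading), "camera_matrix" (3x3 intrinsics, pixels), "R" (3x3) and "t" (3): a world point X has camera coordinates R X + t. Camera axes: x right, y down, z forward; pixel columns grow to the right and rows downward; lengths in m; the calibration is good to about 2 mm. A picture is of the moment at which its call begins.
- r.finish_job(): hands the job in; it is judged then, once.
Trained networks look in a picture, given as the dict that the camera call returned (one of the last four; its "shot" number tells which), for a name from the list of things; names that differ only in an ending like _2 or _b are one class to them, and where a whole thing is asked for, a point or a joint stands for the part that bears it (a point fixed in the world has none). Each returns a list of dicts, best first, with "score" (0 to 1); they miss things now and then, are a little off and sometimes report something else, mostly with a low value. They report only what shows in the picture. A call takes as long as a camera call. They do not tell look-alikes from the thing itself.
- r.recognise(thing, picture): "position" ([column, row] in pixels, amid what is visible of it).
- r.outline_of(thing, picture): "mask" (384x512 bool, what is visible of it) and "position" ([column, row] in pixels, amid what is visible of it).
- r.tip_of(thing, picture): "position" ([column, row] in pixels: a listed point, or the origin of a listed thing).
The state is a dict: "time": time; "joint_pos": joint angles; "dq": joint speeds; "joint_torque": joint torques, N m; "tool_pos": TCP position; "tool_rot": TCP orientation; "wrist_force": force on the tool from outside, world axes, zero at the start; "wrist_torque": the same for the moment, N m; "width": finger opening in m; "grip_force": force on a finger pad.
Only numpy, scipy, OpenCV 4.12 (cv2) and the standard library are available. Lean on these libraries where they do the work, as an engineer would, in place of code of your own. Each camera call takes 0.05 s, during which the arm holds its last target. There are 200 camera calls.

TASK

The sample grinder is to be cleaned: first turn its dial anticlockwise, all the way to its off stop, and only then pull the yellow hopper out of its slanted snap socket. Set the hopper down, upright on its square spigot and without dropping it, on the blue drying mat, and let go. Leave the dial off and everything else on the counter where it is.

Things in the scene. Friction and masses are not known exactly. Their poses are not given: they have to be found in the camera images.
- grinder: Low grey grinder, fixed, 170 (its x) by 250 (y) by 80 mm high; origin at the centre of its underside, front to its -x. On its top: the dial (x 0, y +80 mm) and a 60 mm square black socket tower (y -78 mm) leaning 0.35 rad from vertical towards the grinder's -x. Two sprung detents in the tower's +y and -y walls hold the hopper; it needs a pull of about 10 to 25 N along the leaning axis
- socket (a point): centre of the socket's mouth, at grinder (0, -78, 128) mm; the socket is 42 mm square inside; its axes are the grinder's (not leaning)
- seat (a point): the point of the grinder at which the hopper's origin lies while the hopper is fully seated, 33 mm down the leaning axis from the socket's mouth; axes as the grinder's
- dial (a joint): angle of the dial, rad: 0 = off, its anticlockwise end stop (white pointer mark at the red dot, towards the grinder's -x); grows as it turns clockwise seen from above, to 4.5; friction holds it where it is left
- dial_grip (a point): on the dial's vertical axis at the height to grip, 117 mm above the counter. The dial has a black upright grip bar, 49 mm long, 14 mm thick, its top 7 mm above this point, on a disc whose top is 23 mm below it. The bar lies along this point's x axis (the point turns with the dial); the white mark is towards its -x end
- hopper: Loose yellow hopper, 160 g, 105 mm high; origin at the centre of its underside, z up its axis. 40 mm square grooved spigot up to 33 mm, 60 mm square black flange from 33 to 39 mm (rests on the socket's rim), above it an open square box 56 (x) by 52 mm (y) to grip, up to 105 mm. At the start seated in the socket, leaning as it does; its y axis is parallel to the grinder's
- mat: blue drying mat, fixed, 140 mm square, 6 mm thick, origin at the centre of its underside; left or right of the grinder, the scale being on the other side
- scale: black and steel brewing scale, 140 by 130 mm, 24 mm high, fixed, carries a dripper
- dripper_a: black pour-over dripper with a paper filter, standing on the scale; stands loose, leave it alone; origin at the centre of its underside
- dripper_b: another black pour-over dripper, standing on the counter at the back; both are 110 mm across the top, 92 mm high; stands loose, leave it alone; origin at the centre of its underside
- bowl: white cupping bowl, 116 mm across, 65 mm high, at the back; stands loose, leave it alone; origin at the centre of its underside
- jar: amber jar with black cap, 70 mm diameter, 110 mm high, behind the grinder; stands loose, leave it alone; origin at the centre of its underside
- cup: small blue tasting cup, 68 mm across, 55 mm high, between the robot and the grinder; stands loose, leave it alone; origin at the centre of its underside
- spoon: steel tasting spoon, 150 mm long, lying between the robot and the grinder; lies loose, leave it alone; origin at the centre of its underside
Things that resemble listed ones, but are neither listed nor needed, are in the scene too. There is more than one size of the hopper; the job needs the largest.

How it is judged:
By the outcome, as a careful person would: the job done as asked, in the order asked, and still so for the second after the job is handed in, with the robot touching nothing.
It also fails if it takes over 72 s, if anything falls off the work surface, if the arm or the gripper's body presses on something with over 40 N, if the wrist force passes 120 N, or if a joint passes its speed limit or range.

## Working session

There is one attempt and no reset: what is moved stays moved. The work goes in short steps, Python scripts to look and compute and a tool call to move; the robot and the scene stay as the last step left them, time stands still between calls to the robot, and variables do not carry over. Pictures are saved under pics/ and viewed, at most 10 in all, crops included, and the job is handed in when it is done.

Besides the shell and the picture viewer there is one more tool, called after "Call:" by a JSON object that holds its "api" and its "payload". move_arm: Moves the arm, as the interface text tells. Scaled input: -1 to 1 covers 120 mm each way for a shift and 0.12 rad each way for a turn. Its arguments: {"type":"object","properties":{"moves":{"type":"array","items":{"type":"array","items":{"type":"number","minimum":-1,"maximum":1}}},"force":{"type":"number"}},"required":["moves"]}

```bash
mkdir -p pics; cat > h.py <<'E'
import numpy as np, cv2
from station import r
def world(f,uv,z=None):
    K=f["camera_matrix"];R=f["R"];t=f["t"]
    u,v=uv
    d=np.linalg.inv(K)@np.array([u,v,1.])
    if z is None:
        Z=f["z_map"][int(round(v)),int(round(u))]
        return R.T@(d*Z-t)
    o=-R.T@t; w=R.T@d
    return o+w*(z-o[2])/w[2]
def cloud(f):
    K=f["camera_matrix"];v,u=np.mgrid[:384,:512]
    d=np.stack([(u-K[0,2])/K[0,0],(v-K[1,2])/K[1,1],np.ones(u.shape)],-1)*f["z_map"][...,None]
    return (d-f["t"])@f["R"]
def save(f,n): cv2.imwrite("pics/"+n,f["pixels"][...,::-1])
E
python3 - <<'E'
from h import *
np.set_printoptions(precision=4,suppress=True)
for c in("scene","top"):
    f=r.grab_frame(c);save(f,c+"0.png");np.savez("%s0.npz"%c,**{k:f[k] for k in("pixels","z_map","camera_matrix","R","t")})
    print(c,-f["R"].T@f["t"])
    for n in("grinder","hopper","mat","dial"):
        for o in r.recognise(n,f)[:4]: print(n,o["score"],o["position"],world(f,o["position"]))
    for n in("socket","seat","dial_grip","hopper","grinder","mat"):
        for o in r.tip_of(n,f)[:3]: print("tip",n,o["score"],o["position"])
print(r.state())
E
```

```text
scene [ 1.2928 -0.5826  0.9679]
grinder 0.83 [266.9, 203.7] [ 0.6425 -0.0538  0.0805]
hopper 0.85 [223.5, 164.6] [ 0.3983 -0.0438  0.0524]
hopper 0.81 [240.7, 186.1] [ 0.6211 -0.1288  0.178 ]
hopper 0.81 [157.8, 286.1] [ 0.6844 -0.4298  0.0531]
mat 0.79 [312.7, 144.6] [0.4552 0.3026 0.0079]
tip seat 0.8 [244.8, 200.5]
tip seat 0.26 [361.9, 186.6]
tip dial_grip 0.8 [281.6, 173.8]
tip dial_grip 0.37 [243.8, 195.1]
tip hopper 0.81 [229.3, 164.5]
tip hopper 0.62 [246.1, 206.8]
tip hopper 0.56 [155.7, 275.0]
tip grinder 0.92 [262.8, 211.8]
tip grinder 0.39 [148.6, 219.9]
tip mat 0.78 [311.4, 144.6]
top [ 0.371  -0.0405  1.3777]
grinder 0.6 [249.8, 189.4] [ 0.5818 -0.0231  0.0817]
hopper 0.82 [281.7, 176.2] [ 0.6083 -0.1077  0.1425]
hopper 0.63 [257.6, 260.2] [ 0.3894 -0.0469  0.0468]
hopper 0.57 [390.2, 165.2] [ 0.6624 -0.4237  0.0474]
mat 0.64 [132.9, 237.8] [0.4494 0.31   0.0092]
dial 0.64 [368.1, 235.0] [ 0.4573 -0.3377  0.1201]
dial 0.49 [225.3, 187.2] [0.5796 0.0417 0.1265]
tip socket 0.86 [279.1, 175.6]
tip seat 0.9 [282.2, 174.7]
tip seat 0.43 [226.7, 188.0]
tip dial_grip 0.54 [228.2, 186.9]
tip hopper 0.65 [280.7, 172.9]
tip hopper 0.61 [243.6, 270.5]
tip grinder 0.61 [253.6, 192.2]
tip mat 0.71 [133.6, 238.6]
{'time': 1.1, 'joint_pos': array([-1.3852,  0.5364, -0.0044,  1.5379,  0.0026,  1.0673, -0.0712]), 'dq': array([ 0.0001, -0.001 ,  0.0005,  0.0009, -0.0005, -0.0022, -0.0001]), 'joint_torque': array([  0.0003, -57.0894,   0.9902, -25.1917,  -0.0562,   0.0107,
         0.    ]), 'tool_pos': array([0.162 , 0.6295, 0.2387]), 'tool_rot': array([0.    , 0.1255, 0.9921, 0.    ]), 'wrist_force': array([-0.1317, -0.1527, -0.6287]), 'wrist_torque': array([-0.0457,  0.0242, -0.0127]), 'grip_force': 0.0, 'width': 0.08813688924713209}
```

View pics/scene0.png

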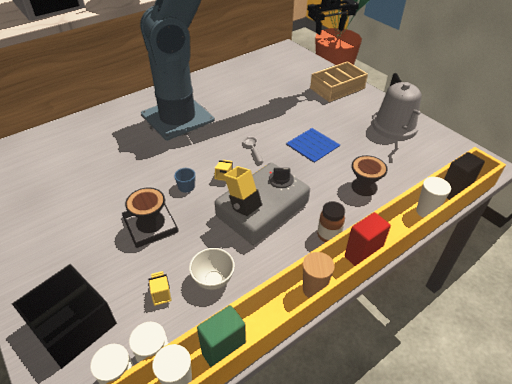

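View pics/top0.png

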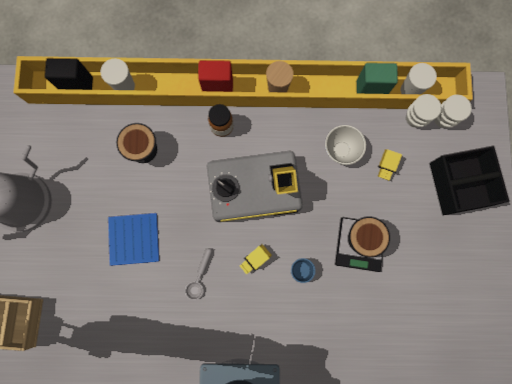

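The scene view shows the seated hopper at (241,185), dial at (282,174) and mat at (313,145). The top view shows the hopper at (285,180), dial at (226,188) with its bar pointing diagonally, and mat at (133,239). Next I fit precise poses from the depth data.

```bash
python3 - <<'E'
from h import *
np.set_printoptions(precision=4,suppress=True)
for c in("scene","top"):
    f=dict(np.load(c+"0.npz"));P=cloud(f);px=f["pixels"].astype(int)
    def box(x0,x1,y0,y1,z0,z1): 
        return (P[...,0]>x0)&(P[...,0]<x1)&(P[...,1]>y0)&(P[...,1]<y1)&(P[...,2]>z0)&(P[...,2]<z1)
    m=box(.45,.75,-.2,.13,.072,.088)
    m=cv2.morphologyEx(m.astype(np.uint8),cv2.MORPH_OPEN,np.ones((2,2)))>0
    print(c,"grinder",m.sum(),np.median(P[m][:,2]),cv2.minAreaRect((P[m][:,:2]*1000).astype(np.float32)))
    m=box(.52,.65,-.02,.11,.113,.135)
    q=P[m];print("bar",len(q),q.mean(0),cv2.minAreaRect((q[:,:2]*1000).astype(np.float32)))
    cv=np.linalg.eigh(np.cov(q[:,:2].T));print(cv[0]**.5*1000,np.degrees(np.arctan2(cv[1][1,1],cv[1][0,1])),np.median(q[:,2]))
    m=box(.52,.65,-.02,.11,.085,.110);q=P[m];print("disc",len(q),np.median(q[:,2]),cv2.minEnclosingCircle((q[:,:2]*1000).astype(np.float32)))
    # white mark
    m=box(.52,.65,-.02,.11,.086,.14)&(px.min(-1)>150);print("white",m.sum(),P[m].mean(0) if m.any() else 0)
    m=box(.48,.65,-.02,.11,.07,.14)&(px[...,0]>px[...,1]+50)&(px[...,0]>px[...,2]+50);print("red",m.sum(),P[m].mean(0) if m.any() else 0)
    m=box(.5,.7,-.2,-.03,.14,.26)&(px[...,0]>px[...,2]+50);q=P[m];print("hop",len(q),q.min(0),q.max(0),q.mean(0))
    m=box(.3,.6,.2,.42,-.01,.03)&(px[...,2]>px[...,0]+40);print("mat",m.sum(),np.median(P[m][:,2]),cv2.minAreaRect((P[m][:,:2]*1000).astype(np.float32)))
f=dict(np.load("top0.npz"));a=cv2.resize(f["pixels"][145:230,195:310][...,::-1],None,fx=6.5,fy=6.5,interpolation=2)
g=dict(np.load("scene0.npz"));b=cv2.resize(g["pixels"][150:250,205:320][...,::-1],None,fx=6,fy=6,interpolation=2)
cv2.imwrite("pics/c1.png",a);cv2.imwrite("pics/c2.png",b)
E
```

```text
scene grinder 2240 0.07910864311773426 ((853.0894775390625, -303.362060546875), (261.440185546875, 1008.489501953125), 43.049354553222656)
bar 82 [0.5888 0.0419 0.1209] ((588.0015258789062, 43.494384765625), (47.9033203125, 15.24917984008789), 55.788516998291016)
[ 3.8994 14.0685] 54.99451255208829 0.12168307036619903
disc 225 0.09196327180369318 ((587.8765258789062, 42.73373031616211), 36.87446594238281)
white 0 0
red 6 [0.5418 0.037  0.0805]
hop 732 [ 0.555  -0.1447  0.14  ] [ 0.6373 -0.0812  0.2084] [ 0.6037 -0.1174  0.1744]
mat 951 0.005459828852803094 ((445.4580078125, 309.8597106933594), (147.19456481933594, 144.1549835205078), 4.443151473999023)
top grinder 4058 0.08051214180203767 ((530.1812744140625, -53.701141357421875), (307.1806945800781, 262.1405029296875), 11.208868980407715)
bar 98 [0.5845 0.0454 0.1239] ((584.9561767578125, 45.4993896484375), (48.44110870361328, 13.575870513916016), 53.686981201171875)
[ 4.1117 14.2237] 53.80726220038221 0.12404924494258632
disc 452 0.08900193241212276 ((583.2633666992188, 30.005395889282227), 76.79540252685547)
white 0 0
red 6 [0.5408 0.0384 0.0828]
hop 346 [ 0.5562 -0.1418  0.1403] [ 0.6354 -0.0832  0.2104] [ 0.5931 -0.1132  0.1788]
mat 2396 0.00678760645173903 ((447.5001525878906, 311.45904541015625), (139.40872192382812, 140.74896240234375), 5.570032119750977)
```

View pics/c1.png

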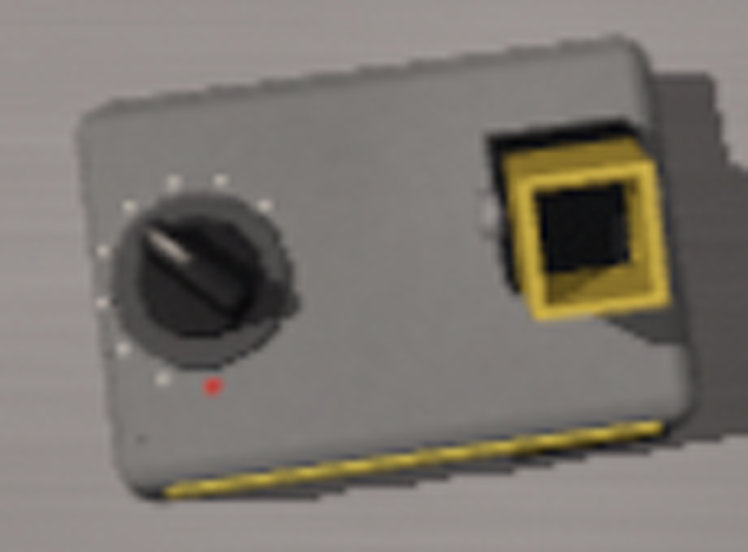

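View pics/c2.png

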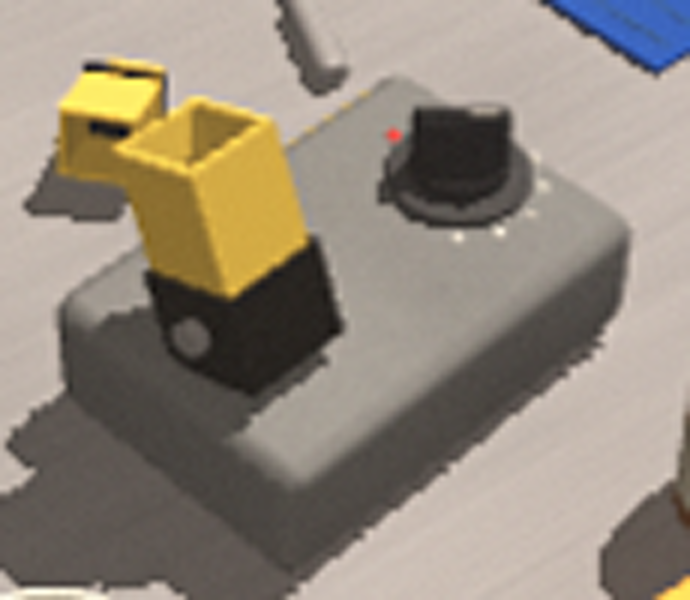

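The top crop shows the white pointer at upper left, about 54° in the world. The red off dot is at the bottom, so the dial needs about 2.3 rad anticlockwise. The scene crop shows the hopper leaning towards the grinder's yellow-striped front. I refine the fits, then move.

```bash
python3 - <<'E'
from h import *
np.set_printoptions(precision=4,suppress=True)
for c in("scene","top"):
    f=dict(np.load(c+"0.npz"));P=cloud(f);px=f["pixels"].astype(int)
    m=((P[...,2]>.074)&(P[...,2]<.086)).astype(np.uint8)
    n,l,s,_=cv2.connectedComponentsWithStats(m,connectivity=4)
    cand=l[(204,267) if c=="scene" else (189,252)]
    q=P[l==cand];rc=cv2.minAreaRect((q[:,:2]*1000).astype(np.float32));print(c,s[cand,4],rc)
    yaw=.124
    ex=np.array([np.cos(yaw),np.sin(yaw),0]);ey=np.array([-np.sin(yaw),np.cos(yaw),0])
    a=-np.sin(.35)*ex+np.array([0,0,np.cos(.35)]);hx=np.cross(ey,a)
    mouth=np.array([.606,-.112,.128])
    y=(px[...,0]>px[...,2]+45)&(np.linalg.norm(P-mouth,axis=-1)<.12)
    q=(P[y]-mouth)@np.array([hx,ey,a]).T*1000
    print(len(q),"local 1/99 pct",np.percentile(q,[1,99],axis=0))
    t=q[q[:,2]>66];print("top",len(t),np.percentile(t,[2,50,98],axis=0))
E
```

```text
scene 2117 ((599.41015625, -35.5904541015625), (168.74790954589844, 245.01815795898438), 8.924511909484863)
767 local 1/99 pct [[-26.3386 -27.4843   3.7885]
 [ 33.812   26.7998  71.8136]]
top 124 [[-26.5103 -27.0691  66.2932]
 [  4.8669  -1.0476  69.6997]
 [ 32.6615  25.173   72.4737]]
top 3834 ((596.339599609375, -33.22529602050781), (169.28457641601562, 247.55650329589844), 8.348830223083496)
476 local 1/99 pct [[-106.1637  -39.7582  -49.3445]
 [  31.6993   51.337    75.8581]]
top 141 [[-24.8979 -24.6443  66.4213]
 [  0.7051   1.1317  71.2573]
 [ 31.0753  26.7133  76.1411]]
```

Call:
{"api": "move_arm", "payload": {"moves": [[1, 0.1, -0.3, 0.1, 0, 0, -1], [1, 0.2, -0.3, 0.1, 0, 0, -1], [1, 0.2, -0.3, 0.1, 0, 0, -1], [1, 0.2, -0.3, 0.1, 0, 0, -1], [1, 0.2, -0.3, 0, 0, 0, -1], [1, 0.2, -0.3, 0, 0, 0, -1], [1, 0.2, -0.3, 0, 0, 0, -1], [1, 0.2, -0.3, 0, 0, 0, -1], [1, 0.2, -0.3, 0, 0, 0, -1], [1, 0.2, -0.3, 0, 0, 0, -1], [1, 0.2, -0.3, 0, 0, 0, -1], [1, 0.2, -0.3, 0, 0, 0, -1], [1, 0.2, -0.3, 0, 0, 0, -1], [1, 0.2, -0.3, 0, 0, 0, -1], [1, 0.25, -0.3, 0, 0, 0, -1], [1, 0.25, -0.2, 0, 0, 0, -1], [1, 0.2, -0.1, 0, 0, 0, -0.3], [1, 0, 0, 0, 0, 0, 0], [1, 0, 0, 0, 0, 0, 0]]}}

```text
time: 2.68
tool_pos: [0.5531, 0.0776, 0.2839]
tool_rot: [0.0, 0.893, 0.449, -0.0]
wrist_force: [-0.9, -0.6, -0.4]
width: 0.0881
grip_force: 0.0
```

Call:
{"api": "move_arm", "payload": {"moves": [[1, 0.14, -0.14, -0.2, 0, 0, 0.1], [1, 0.14, -0.14, -0.3, 0, 0, 0], [0.6, 0, 0, -0.3, 0, 0, 0], [0.5, 0, 0, -0.3, 0, 0, 0], [0.5, 0, 0, -0.25, 0, 0, 0], [0.5, 0, 0, -0.17, 0, 0, 0], [0.5, 0, 0, 0, 0, 0, 0], [0.5, 0, 0, 0, 0, 0, 0]]}}

```text
time: 3.35
tool_pos: [0.5844, 0.0467, 0.1027]
tool_rot: [-0.001, 0.89, 0.456, -0.001]
wrist_force: [0.4, 0.2, 0.3]
width: 0.0503
grip_force: 0.0
```

Call:
{"api": "move_arm", "payload": {"moves": [[0, 0, 0, 0, 0, 0, 0], [0, 0, 0, 0, 0, 0, 0], [0, 0, 0, 0, 0, 0, 0], [0, 0, 0, 0, 0, 0, 0], [0, 0, 0, 0, 0, 0, 0], [0, 0, 0, 0, 0, 0, 0]], "force": 30}}

```text
time: 3.85
tool_pos: [0.5862, 0.0455, 0.1036]
tool_rot: [0.0, 0.89, 0.455, 0.001]
wrist_force: [-0.5, -0.5, 3.2]
width: 0.0139
grip_force: 30.0
```

Call:
{"api": "move_arm", "payload": {"moves": [[0, 0, 0, 0, 0, 0, 0.5], [0, 0, 0, 0, 0, 0, 1], [0, 0, 0, 0, 0, 0, 1], [0, 0, 0, 0, 0, 0, 1], [0, 0, 0, 0, 0, 0, 1], [0, 0, 0, 0, 0, 0, 1], [0, 0, 0, 0, 0, 0, 1], [0, 0, 0, 0, 0, 0, 1], [0, 0, 0, 0, 0, 0, 1], [0, 0, 0, 0, 0, 0, 1], [0, 0, 0, 0, 0, 0, 1], [0, 0, 0, 0, 0, 0, 1], [0, 0, 0, 0, 0, 0, 1], [0, 0, 0, 0, 0, 0, 1], [0, 0, 0, 0, 0, 0, 1], [0, 0, 0, 0, 0, 0, 1], [0, 0, 0, 0, 0, 0, 1], [0, 0, 0, 0, 0, 0, 1], [0, 0, 0, 0, 0, 0, 0]]}}

```text
time: 5.43
tool_pos: [0.5864, 0.0456, 0.1036]
tool_rot: [0.001, 0.046, 0.999, 0.0]
wrist_force: [0.4, 1.7, 3.0]
width: 0.0135
grip_force: 30.0
```

```bash
python3 -c "
from h import *
s=r.state();print(s['wrist_torque'],s['wrist_force'],s['joint_pos'],s['tool_rot'])"
```

```text
[ 0.22454949 -0.18951895  0.07249037] [0.38624413 1.71128386 3.01095111] [-0.11974196  0.60666322 -0.04609691  1.80006363  0.03862918  0.73383621
  1.29266722] [8.88139311e-04 4.59157893e-02 9.98944842e-01 3.91396614e-04]
```

Call:
{"api": "move_arm", "payload": {"moves": [[0, 0, 0, 0, 0, 0, 0.8], [0, 0, 0, 0, 0, 0, 0.7], [0, 0, 0, 0, 0, 0, 0.3], [0, 0, 0, 0, 0, 0, 0.2], [0, 0, 0, 0, 0, 0, 0.2], [0, 0, 0, 0, 0, 0, 0]]}}

```text
time: 5.93
tool_pos: [0.5865, 0.0457, 0.1036]
tool_rot: [0.001, -0.083, 0.997, 0.0]
wrist_force: [0.7, 1.7, 5.1]
width: 0.0134
grip_force: 30.0
```

```bash
python3 -c "
from h import *
s=r.state();print(s['wrist_torque'],s['wrist_force'],s['tool_rot'],np.degrees(2*np.arctan2(s['tool_rot'][2],s['tool_rot'][1])))"
```

```text
[ 0.20509925 -0.22421673 -0.39282479] [0.71634238 1.68535471 5.13331374] [ 9.22919418e-04 -8.31709727e-02  9.96534853e-01  1.57164531e-04] 189.5417179185836
```

Call:
{"api": "move_arm", "payload": {"moves": [[0, 0, 0, 0, 0, 0, 0.3], [0, 0, 0, 0, 0, 0, 0.2], [0, 0, 0, 0, 0, 0, 0]]}}

```text
time: 6.18
tool_pos: [0.5863, 0.0456, 0.1036]
tool_rot: [0.001, -0.113, 0.994, 0.0]
wrist_force: [0.1, 1.4, 5.1]
width: 0.0145
grip_force: 30.0
```

```bash
python3 -c "
from h import *
s=r.state();print(s['wrist_torque'],s['wrist_force'],s['tool_rot'],np.degrees(2*np.arctan2(s['tool_rot'][2],s['tool_rot'][1])))"
```

```text
[ 0.26271962 -0.13031618 -0.72642314] [0.05960015 1.36068221 5.09418329] [ 7.48034936e-04 -1.12500313e-01  9.93651368e-01  2.79218079e-04] 192.91893975696294
```

Call:
{"api": "move_arm", "payload": {"moves": [[0.5, 0, 0, 0, 0, 0, 0], [0.5, 0, 0, 0, 0, 0, 0], [0.5, 0, 0, 0, 0, 0, 0], [0.5, 0, 0, 0.1, 0, 0, 0], [0.5, 0, 0, 0.3, 0, 0, 0], [0.7, 0, 0, 0.3, 0, 0, 0], [1, 0, 0, 0.3, 0, 0, -0.3], [1, 0, 0, 0.3, 0, 0, -0.3], [1, 0, -0.2, 0.2, 0.1, -0.72, 0], [1, 0, -0.3, 0, 0.11, -0.72, 0], [1, 0, -0.3, 0, 0.11, -0.72, 0], [1, 0, -0.3, 0, 0.11, -0.72, 0], [1, 0, -0.2, 0, 0, 0, 0], [1, 0, 0, 0, 0, 0, 0], [1, 0, 0, 0, 0, 0, 0]]}}

```text
time: 7.43
tool_pos: [0.585, -0.1122, 0.2836]
tool_rot: [0.173, -0.075, 0.982, 0.012]
wrist_force: [0.6, 1.1, 0.2]
width: 0.0879
grip_force: 0.0
```

```bash
python3 - <<'E'
from h import *
from scipy.spatial.transform import Rotation as T
np.set_printoptions(precision=4,suppress=True)
f=r.grab_frame("scene");g=r.grab_frame("top")
s=r.state();print(s['tool_pos'],s['joint_pos']);w=s['tool_rot'];Rm=T.from_quat([w[1],w[2],w[3],w[0]]).as_matrix();print(Rm)
P=cloud(g);m=(abs(P[...,0]-.586)<.05)&(abs(P[...,1]-.045)<.05)&(P[...,2]>.115)&(P[...,2]<.132);q=P[m]
e=np.linalg.eigh(np.cov(q[:,:2].T));print(len(q),q.mean(0),np.degrees(np.arctan2(e[1][1,1],e[1][0,1])))
a=np.array([-.339,-.0506,.9394]);yaw=.148
ey=np.array([-np.sin(yaw),np.cos(yaw),0]);x=np.cross(-ey,-a)
want=np.stack([x,-ey,-a],1) if Rm[:,1]@ey<0 else np.stack([np.cross(ey,-a),ey,-a],1)
print("rot units",T.from_matrix(want@Rm.T).as_rotvec()/.12)
M=np.array([.609,-.112,.128])
p=M+.14*a;print("pre units",(p-s['tool_pos'])/.12,"then",-.11*a/.12)
im=np.hstack([cv2.resize(x[...,::-1],None,fx=6,fy=6,interpolation=2) for x in(f["pixels"][140:230,205:270],f["pixels"][140:230,260:325])])
im=np.hstack([cv2.resize(f["pixels"][140:240,205:315][...,::-1],(400,364),interpolation=2),cv2.resize(g["pixels"][140:240,195:305][...,::-1],(400,364),interpolation=2)])
cv2.imwrite("pics/d1.png",im)
E
```

```text
[ 0.5859 -0.109   0.2834] [ 0.2761  0.2409 -0.1267  1.9163 -0.1222  0.6559  1.9709]
[[-0.9278 -0.1566  0.3387]
 [-0.1479  0.9877  0.0517]
 [-0.3426 -0.0021 -0.9395]]
96 [0.5845 0.0455 0.1244] -170.83514236975262
rot units [ 0.0181  0.0015 -0.077 ]
pre units [-0.2028 -0.0842 -0.1993] then [ 0.3108  0.0464 -0.8611]
```

View pics/d1.png

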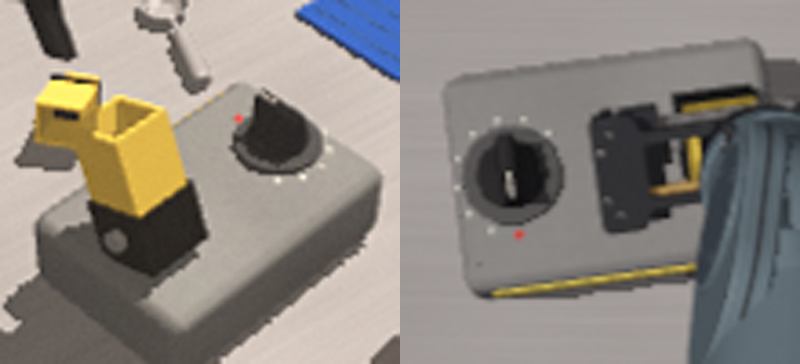

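The pointer mark (510,185 in the right panel) now points at the red dot (519,236), with the bar at 189°. The stop torque was felt too, so the dial is off. Next is the hopper.

Call:
{"api": "move_arm", "payload": {"moves": [[1, -0.2, -0.09, -0.2, 0, 0, -0.08], [1, 0, 0, 0, 0, 0, 0], [1, 0, 0, 0, 0, 0, 0], [1, 0.08, 0.012, -0.22, 0, 0, 0], [1, 0.08, 0.012, -0.22, 0, 0, 0], [1, 0.08, 0.012, -0.22, 0, 0, 0], [1, 0.07, 0.01, -0.2, 0, 0, 0], [1, 0, 0, 0, 0, 0, 0], [1, 0, 0, 0, 0, 0, 0], [1, 0, 0, 0, 0, 0, 0]]}}

```text
time: 8.37
tool_pos: [0.5999, -0.1151, 0.1573]
tool_rot: [0.174, -0.073, 0.982, 0.011]
wrist_force: [-0.5, -0.5, 0.1]
width: 0.0881
grip_force: 0.0
```

Call:
{"api": "move_arm", "payload": {"moves": [[0, 0, 0, 0, 0, 0, 0], [0, 0, 0, 0, 0, 0, 0], [0, 0, 0, 0, 0, 0, 0], [0, 0, 0, 0, 0, 0, 0], [0, 0, 0, 0, 0, 0, 0], [0, 0, 0, 0, 0, 0, 0]], "force": 50}}

```text
time: 8.87
tool_pos: [0.5986, -0.1133, 0.1562]
tool_rot: [0.173, -0.073, 0.982, 0.013]
wrist_force: [-4.5, 4.2, 6.7]
width: 0.0519
grip_force: 50.0
```

Call:
{"api": "move_arm", "payload": {"moves": [[0, -0.014, -0.002, 0.039, 0, 0, 0], [0, -0.014, -0.002, 0.039, 0, 0, 0], [0, -0.014, -0.002, 0.039, 0, 0, 0], [0, -0.014, -0.002, 0.039, 0, 0, 0], [0, -0.028, -0.004, 0.078, 0, 0, 0], [0, -0.028, -0.004, 0.078, 0, 0, 0], [0, 0, 0, 0, 0, 0, 0]]}}

```text
time: 9.45
tool_pos: [0.5856, -0.1184, 0.1949]
tool_rot: [0.174, -0.072, 0.982, 0.011]
wrist_force: [0.4, -0.6, -1.7]
width: 0.0518
grip_force: 50.0
```

Call:
{"api": "move_arm", "payload": {"moves": [[0, -0.042, -0.006, 0.117, 0, 0, 0], [0, -0.042, -0.006, 0.117, 0, 0, 0], [0, -0.042, -0.006, 0.117, 0, 0, 0], [0, 0, 0, 0.3, 0, 0, 0], [0, 0, 0, 0.2, 0, 0, 0], [0, 0, 0.3, 0, -0.11, 0.72, 0], [0, 0, 0.3, 0, -0.11, 0.72, 0], [0, 0, 0.3, 0, -0.11, 0.72, 0], [0, 0, 0.3, 0, -0.11, 0.72, 0], [0, -0.1, 0.3, 0, 0, 0, 0], [0, -0.1, 0.3, 0, 0, 0, 0], [0, -0.1, 0.3, 0, 0, 0, 0], [0, -0.1, 0.3, 0, 0, 0, 0], [0, -0.1, 0.3, 0, 0, 0, 0], [0, -0.1, 0.3, 0, 0, 0, 0], [0, 0, 0, 0, 0, 0, 0], [0, 0, 0, 0, 0, 0, 0]]}}

```text
time: 10.87
tool_pos: [0.4975, 0.2422, 0.2952]
tool_rot: [0.0, -0.076, 0.997, -0.002]
wrist_force: [1.0, -0.4, -1.7]
width: 0.0517
grip_force: 50.0
```

```bash
python3 - <<'E'
from h import *
from scipy.spatial.transform import Rotation as T
np.set_printoptions(precision=4,suppress=True)
f=r.grab_frame("scene")
s=r.state();p=s['tool_pos'];print(p,s['width'],s['joint_pos']);w=s['tool_rot'];Rm=T.from_quat([w[1],w[2],w[3],w[0]]).as_matrix();print(Rm)
z=np.cross(Rm[:,2],[0,0,-1]);print("level units",z/.12)
px=f["pixels"].astype(int);P=cloud(f)
m=(px[...,0]>px[...,2]+45)&(np.linalg.norm(P-p,axis=-1)<.14);q=(P[m]-p)@Rm*1000;print(m.sum(),np.percentile(q,[1,99],axis=0))
up=P[m];print("lowest z",np.percentile(up[:,2],[1,99]))
print("to mat units",(np.array([.4475,.311,0.006+.063])-p)/.12)
save(f,"e1.png")
E
```

```text
[0.4984 0.2399 0.295 ] 0.051462367168942036 [-0.3343  0.3274 -0.25    1.7228  0.0946  1.1047  1.1045]
[[-0.9891 -0.1474  0.0008]
 [-0.1474  0.9891 -0.0052]
 [-0.0001 -0.0053 -1.    ]]
level units [0.0433 0.007  0.    ]
589 [[-29.4676 -31.5216 -80.7521]
 [ 27.427   32.422   63.009 ]]
lowest z [0.232  0.3756]
to mat units [-0.4246  0.5927 -1.8837]
```

View pics/e1.png

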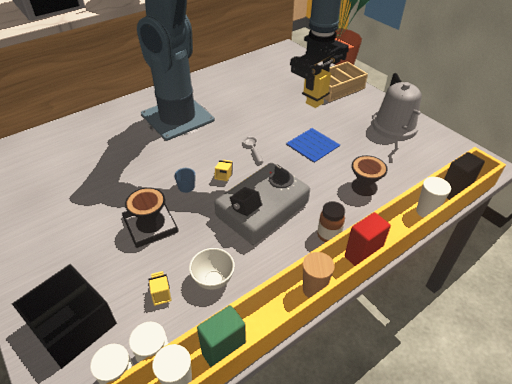

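The hopper is held at (318,85) with its underside about 63 mm below the TCP. The socket at (246,200) is empty and nothing else has moved.

Call:
{"api": "move_arm", "payload": {"moves": [[0, -0.14, 0.2, 0, 0.04, 0, 0], [0, -0.14, 0.2, 0, 0, 0, 0], [0, -0.14, 0.2, -0.2, 0, 0, 0], [0, 0, 0, -0.3, 0, 0, 0], [0, 0, 0, -0.3, 0, 0, 0], [0, 0, 0, -0.3, 0, 0, 0], [0, 0, 0, -0.3, 0, 0, 0], [0, 0, 0, -0.2, 0, 0, 0], [0, 0, 0, -0.1, 0, 0, 0], [0, 0, 0, 0, 0, 0, 0], [0, 0, 0, 0, 0, 0, 0], [0, 0, 0, 0, 0, 0, 0]]}}

```text
time: 11.92
tool_pos: [0.4494, 0.3125, 0.093]
tool_rot: [0.002, -0.073, 0.997, 0.001]
wrist_force: [0.7, -0.2, -1.4]
width: 0.0517
grip_force: 50.0
```

```bash
python3 - <<'E'
from h import *
np.set_printoptions(precision=4,suppress=True)
f=r.grab_frame("scene");s=r.state();p=s['tool_pos'];print(p,s['tool_rot'],s['wrist_force'])
px=f["pixels"].astype(int);P=cloud(f)
m=(px[...,0]>px[...,2]+45)&(np.linalg.norm(P-p,axis=-1)<.1);print(m.sum(),np.percentile(P[m],[1,99],axis=0))
c=np.round(f["camera_matrix"]@(f["R"]@p+f["t"]));u,v=(c[:2]/c[2]).astype(int)
cv2.imwrite("pics/f1.png",cv2.resize(f["pixels"][v-50:v+50,u-60:u+60][...,::-1],None,fx=5,fy=5,interpolation=2))
E
```

```text
[0.4493 0.3127 0.0932] [ 0.0018 -0.0732  0.9973  0.001 ] [ 0.2364 -0.5776 -1.0389]
387 [[0.4268 0.2779 0.0307]
 [0.4831 0.3442 0.167 ]]
```

View pics/f1.png

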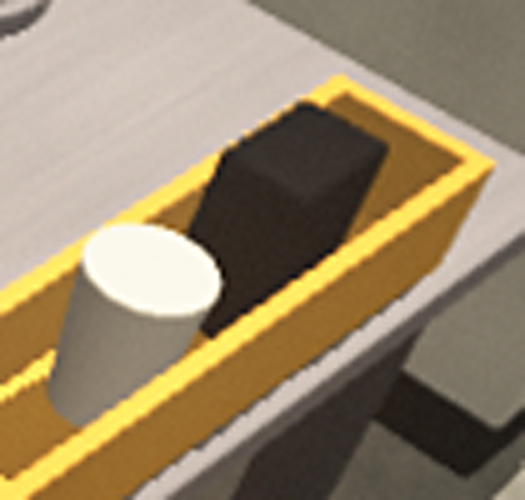

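The crop missed the hopper because of a rounding slip: it shows only the tray. The depth numbers still put the underside at z≈0.031, so I lower slowly.

Call:
{"api": "move_arm", "payload": {"moves": [[0, 0, 0, -0.07, 0, 0, 0], [0, 0, 0, -0.06, 0, 0, 0], [0, 0, 0, -0.03, 0, 0, 0], [0, 0, 0, -0.015, 0, 0, 0], [0, 0, 0, 0, 0, 0, 0], [0, 0, 0, 0, 0, 0, 0]], "force": 25}}

```text
time: 12.47
tool_pos: [0.4477, 0.3122, 0.0702]
tool_rot: [0.0, -0.074, 0.997, 0.0]
wrist_force: [-0.8, 0.2, -0.9]
width: 0.0516
grip_force: 25.0
```

Call:
{"api": "move_arm", "payload": {"moves": [[0, 0, 0, -0.01, 0, 0, 0], [0, 0, 0, 0, 0, 0, 0], [0, 0, 0, 0, 0, 0, 0]]}}

```text
time: 12.72
tool_pos: [0.4481, 0.3124, 0.0693]
tool_rot: [0.001, -0.074, 0.997, 0.0]
wrist_force: [-0.7, 1.2, -0.4]
width: 0.0518
grip_force: 25.0
```

Call:
{"api": "move_arm", "payload": {"moves": [[0, 0, 0, -0.01, 0, 0, 0], [0, 0, 0, 0, 0, 0, 0], [0, 0, 0, 0, 0, 0, 0]]}}

```text
time: 12.97
tool_pos: [0.4483, 0.3125, 0.0693]
tool_rot: [0.001, -0.074, 0.997, 0.0]
wrist_force: [-2.7, -2.2, 12.4]
width: 0.052
grip_force: 25.0
```

Contact shows at 12 N, so I take a little pressure off, release and retreat.

Call:
{"api": "move_arm", "payload": {"moves": [[0, 0, 0, 0.008, 0, 0, 0], [0, 0, 0, 0, 0, 0, 0], [0.8, 0, 0, 0, 0, 0, 0], [0.8, 0, 0, 0, 0, 0, 0], [0.8, 0, 0, 0, 0, 0, 0], [0.9, 0, 0, 0, 0, 0, 0], [0.9, 0, 0, 0.1, 0, 0, 0], [0.9, 0, 0, 0.2, 0, 0, 0], [0.9, 0, 0, 0.3, 0, 0, 0], [0.9, 0, 0, 0.3, 0, 0, 0], [0.9, -0.1, 0, 0.3, 0, 0, 0], [0.9, -0.3, 0, 0.3, 0, 0, 0], [0.9, -0.3, 0, 0.1, 0, 0, 0], [0.9, 0, 0, 0, 0, 0, 0], [0.9, 0, 0, 0, 0, 0, 0]]}}

```text
time: 14.22
tool_pos: [0.3693, 0.3128, 0.2561]
tool_rot: [0.001, -0.075, 0.997, 0.001]
wrist_force: [0.5, -0.8, 0.1]
width: 0.0794
grip_force: 0.0
```

```bash
python3 - <<'E'
from h import *
np.set_printoptions(precision=4,suppress=True)
f=r.grab_frame("scene");s=r.state();print(s['tool_pos'],s['width'],s['wrist_force'])
px=f["pixels"].astype(int);P=cloud(f);p=np.array([.448,.312,.05])
m=(px[...,0]>px[...,2]+45)&(np.linalg.norm(P-p,axis=-1)<.1);print(m.sum(),np.percentile(P[m],[1,99],axis=0))
save(f,"g1.png")
E
```

```text
[0.3703 0.3122 0.2552] 0.07926835323325081 [ 0.4787  0.0671 -0.529 ]
546 [[0.4195 0.2804 0.0086]
 [0.4801 0.3407 0.1125]]
```

View pics/g1.png

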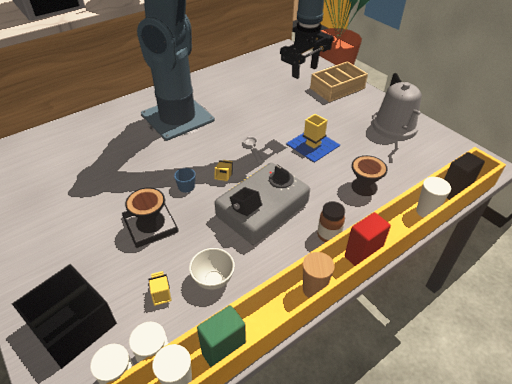

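The hopper stands upright in the middle of the mat at (315,130) with its top at z≈0.111. The dial is at off, everything else is in place and the gripper is clear.

```bash
python3 -c "
from station import r
print(r.finish_job())"
```

```text
the job is handed in; nothing more can be done
None
```

The job is handed in: the dial was turned anticlockwise to its off stop first, then the hopper was pulled out and set upright on the blue mat and released, with nothing else seen to have moved; the hand-in gave no verdict.

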